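# Set the film-mark sensor slide to its detent and hold it

### The arm

A 7-joint arm with a two-finger parallel gripper is mounted at the origin on a cart in front of the work surface, level with it; the furniture and walls round the work are solid. World frame = base frame: x ahead of the robot, y to its left, z up, the work surface at z = 0. Lengths are in m, angles in rad, forces in N, time in s.
With the tool pointing down it reaches from about 0.4 to 0.85 m from the base axis. Payload 10.4 kg.
Tool frame: the origin (TCP) lies midway between the tips of the shut fingers; the grasp point (between the pads) lies 19 mm behind it; z points along the fingers, y is the line along which they close (so a half turn about z gives the same grasp; the last joint's range is limited). The gripper opens to 85 mm and grips with 20 to 120 N. Pads are 22 mm wide; open, the fingers measure 114 mm over their backs; the gripper's body (76 mm by 85 mm) begins 54 mm behind the grasp point. The pads swing forward as they close: fully open they stand 13 mm farther back than shut.
Start: joints at [1.118, 0.332, -0.065, 1.46, 0.022, 1.35, -0.088], TCP at [0.26, -0.568, 0.231] pointing down, gripper open.
Joint ranges: [-2.6, 2.6], [-0.5, 2.12], [-1.47, 1.34], [0.16, 2.42], [-1.27, 4.41], [0.06, 2.06], [-2.6, 2.6]. Speed limits (rad/s): [2.22, 2.22, 2.79, 2.79, 3.14, 3.14, 3.14].

### API

Orientations are given as a unit quaternion [x, y, z, w].
In Python, from workcell import get_obs, camera, camera_params, hand_in gives the robot as it stands.
- The arm moves only by the tool carry_out, never from a script. Its argument "commands" is a list that holds one entry, the list of rows, each a list of 6 numbers: the shift along the tool's x, y, z in units of 40 mm (1.0 is 40 mm), then the turn, a rotation vector about the tool's x, y, z in units of 6 degrees (1.0 is 6 degrees). In form: [[[x, y, z, ax, ay, az], ...]]. A call has 1 to 20 rows; each row shifts and turns the commanded pose from where the row before left it, along the tool's axes as they then stand; what a row does not reach is not made up. A row lasts 1/12 s, in which the tool goes at most 41.7 mm and 7.16 degrees, less where a joint would pass 70% of its speed; a pose out of reach is approached as far as the arm can. A call is refused whole if a number of a shift passes 1 or a number of a turn 1, either way. A call with a gripper value outside its range is refused whole. "hand" is the closure, from -1 (fully open) to 1 (shut), set as the call begins (left out, the last holds). The fingers move at their own pace and stop on an object; "force" is the grip in N (left out, the last holds). Time passes only in rows, so rows that do not move let the fingers close. It gives the time, the measured TCP pose, the force, the opening and the grip force at its end, in the units of the state.
- get_obs(): the state, without advancing time (a new reading comes with each control period).
- camera(name): name is "scene" or "top" or "wrist"; returns the picture (384x512x3 uint8, red, green, blue); there is no depth.
- camera_params(name): a dict with "mtx" (3x3 intrinsics, pixels), "R" (3x3) and "t" (3): a world point X has camera coordinates R X + t. Camera axes: x right, y down, z forward; pixel columns grow to the right and rows downward; lengths in m; the calibration is good to about 2 mm. A picture is of the moment at which its call begins: read the wrist's pose just before it. camera_params takes no time and is no camera call; for the wrist camera it gives the pose at the moment of the call.
- hand_in(): hands the job in; it is judged then, once.
The state is a dict: "clock": time; "joint_pos": joint angles; "joint_velocities": joint speeds; "tau": joint torques, N m; "position": TCP position; "ee_rot": TCP orientation; "ft_force": force on the tool from outside, world axes, zero at the start; "torque": the same for the moment, N m; "grip_width": opening from 0.0 (shut) to 1.0 (fully open); "grasp_force": force on a finger pad.
Only numpy, scipy, OpenCV 4.12 (cv2) and the standard library are available. Lean on these libraries where they do the work, as an engineer would, in place of code of your own. Each camera call takes 0.05 s, during which the arm holds its last target. There are 200 camera calls.

### The job

Set up the film-mark sensor: first turn the mode selector until its pointer clicks in at the three-dot mark. Then pinch the sensor carriage by its upright grey grip and slide it along the rail until its ball plunger clicks into the notch between the two pins of the index block, and finish while still holding the carriage by that grip, still, in the notch, so that a colleague can clamp it. Leave the loose parts lying around undisturbed.

Things in the scene. Friction and masses are not known exactly. Their poses are not given: they have to be found in the camera images.
- selector (a joint): mode selector, a black knob on a grey box (120 x 120 mm, 45 mm high). Angle in rad, growing clockwise seen from above. A ball detent (about 0.08 N m) holds it at 0, 0.7, 1.4 and 2.1, marked on the box with one, two, three and four dots: three dots is 1.4. Let go in between, it snaps to the nearest. It starts at the first or second mark
- selector_grip (a point): centre of the knob's upright bar, on the turning axis, 73 mm above the worktop. The bar is 42 mm long (its x), 14 mm thick (its y), and stands from 53 to 87 mm above the worktop over a skirt of 44 mm diameter. Its -x end bears a white line and a nose: the pointer. The frame turns with the knob
- carriage (a joint): sensor carriage on its steel rail: travel in m, 0 at the right-hand end (it starts at 0 to 0.045) to 0.17 at the left-hand end, growing along +y of carriage_grip. Friction about 1 N, and about 4 N more to push the ball over the first pin of the index block. Within 4 mm of the notch the carriage, if let go, is drawn to the middle of the notch
- carriage_grip (a point): centre of the carriage's upright grey grip, 59 mm above the worktop: 26 mm in x (across the rail), 24 mm in y (along the rail, the sliding direction), from 34 to 84 mm high. Below it a saddle 60 mm long in y, top at 34 mm. A black fork sensor lies behind it (from x = +19 mm, top at 60 mm), a brass plunger in front (x = -40 mm, top at 43 mm)
- plunger_tip (a point): point under the brass spring plunger, where its 6 mm ball is; fixed to the carriage at x = -40 mm, y = 0 from the grip's centre, 18 mm above the worktop. Axes as carriage_grip
- notch (a point): middle of the notch between two 10 mm steel dowel pins (10 mm apart, lying across the rail) on a small aluminium index block in front of the rail; 18 mm above the worktop, level with the pins' tops. Its y runs along the rail. The carriage is at the notch when plunger_tip has the same y here; that is 5 to 15 cm on from its start
- foot_0_center (a point): centre of a loose pale round machine foot, 42 mm diameter, 32 mm high, a bystander
- bolt_0_center (a point): centre of a loose steel bolt lying down, 59 x 20 x 18 mm, a bystander
- spare_nut_center (a point): centre of a loose grey knurled nut, 40 mm diameter, 22 mm high, a bystander

How it is judged:
On the way, in this order (a step that is already met when the one before it is completed fails the run):
1. the selector stands at the three-dot mark (1.4 rad, within 0.12) (value of joint selector between 1.28 and 1.52 rad), for 0.2 s.
2. the gripped carriage is in the notch (within 2.5 mm) (y of plunger_tip in the frame of notch between -0.0025 and 0.0025 m and contact force between the fingers and carriage above 2 N), for 0.2 s.
At the end, for the whole second after the job is handed in: The selector is at the three-dot mark (within 0.12 rad); the carriage stands still with its plunger within 2.5 mm of the notch's middle along the rail, and the fingers are still closed on its upright grip (contact force over 2 N, grasp point within 18 mm of the grip's axis seen from above) (all of step 1 and all of step 2 and velocity of joint carriage between -0.01 and 0.01 m/s and horizontal distance between the grasp point and carriage_grip below 0.018 m); the arm keeps its last pose, push and grip.
It fails at once if a loose bystander part is moved more than 20 mm (distance of any of foot_0_center, bolt_0_center, spare_nut_center from where it was at the start of the episode above 0.02 m).
It also fails if it takes over 45 s, if anything falls off the work surface, if the arm or the gripper's body presses on something with over 40 N, if the wrist force passes 120 N, or if a joint passes its speed limit or range.

## Working session

There is one attempt and no reset: what is moved stays moved. The work goes in short steps, Python scripts to look and compute and a tool call to move; the robot and the scene stay as the last step left them, time stands still between calls to the robot, and variables do not carry over. Pictures are saved under pics/ and viewed, at most 10 in all, crops included, and the job is handed in when it is done.

Besides the shell and the picture viewer there is one more tool, called after ">>>" as name([rows], argument=value, ...), one row to a line, values as JSON. carry_out: Moves the arm, as the interface text tells. Its arguments: {"type":"object","properties":{"commands":{"type":"array"},"hand":{"type":"number"},"force":{"type":"number"}},"required":["commands"]}

```bash
mkdir -p pics; cat > h.py <<'E'
import numpy as np, cv2
from workcell import get_obs, camera, camera_params, hand_in
def ray(cp,u,v,z):
    K,R,t=[np.array(cp[k],float) for k in("mtx","R","t")]
    d=R.T@np.linalg.inv(K)@np.array([u,v,1.]);c=-R.T@t
    return c+d*(z-c[2])/d[2]
def proj(cp,X):
    K,R,t=[np.array(cp[k],float) for k in("mtx","R","t")]
    p=K@(R@np.array(X,float)+t.ravel());return p[:2]/p[2]
def save(n,img,s=1): cv2.imwrite(f"pics/{n}.png",cv2.resize(img[...,::-1],None,fx=s,fy=s,interpolation=cv2.INTER_CUBIC))
E
python3 - <<'E'
from h import *
o=get_obs();print(o)
for n in("scene","top"):
    im=camera(n);np.save(f"pics/{n}0.npy",im);save(n+"0",im,1.5);cp=camera_params(n);print(n,cp)
E
```

```text
{'clock': 0.0, 'joint_pos': array([ 1.11841237,  0.33287703, -0.06468728,  1.46094263,  0.02160618,
        1.34988977, -0.08850183]), 'joint_velocities': array([-1.19030130e-03,  1.16262034e-03,  7.51421585e-04, -1.40169658e-03,
       -8.02260166e-05, -7.14870684e-04, -4.79446220e-05]), 'tau': array([-5.52471483e-04, -6.25445867e+01,  4.89979726e-02, -3.91609883e+01,
        1.61339465e-02,  1.00366192e-02,  7.97307308e-06]), 'position': array([ 0.26025264, -0.56782721,  0.23051205]), 'ee_rot': array([ 9.76998281e-01,  2.13245996e-01, -1.88322352e-04, -6.85171724e-04]), 'ft_force': array([ 0.69993105, -0.12742358, -0.95336323]), 'torque': array([ 0.00469326, -0.00193234, -0.04816585]), 'grasp_force': 0.0, 'grip_width': 1.0042615428738082}
scene {'mtx': array([[379.36301564,   0.        , 250.54760222],
       [  0.        , 379.36301564, 190.65649504],
       [  0.        ,   0.        ,   1.        ]]), 'R': array([[-9.03967859e-01, -4.27600106e-01,  5.09449990e-04],
       [-2.74901374e-01,  5.80241759e-01, -7.66647726e-01],
       [ 3.27523045e-01, -6.93164952e-01, -6.42067757e-01]]), 't': array([0.52302403, 0.17699097, 0.79153985])}
top {'mtx': array([[464.11664095,   0.        , 257.82646969],
       [  0.        , 464.11664095, 189.91556617],
       [  0.        ,   0.        ,   1.        ]]), 'R': array([[ 0.02478747, -0.99954575,  0.01714289],
       [-0.99389197, -0.02648465, -0.10713224],
       [ 0.1075376 , -0.01438264, -0.99409698]]), 't': array([0.00530313, 0.53611745, 1.06748147])}
```

View pics/scene0.png

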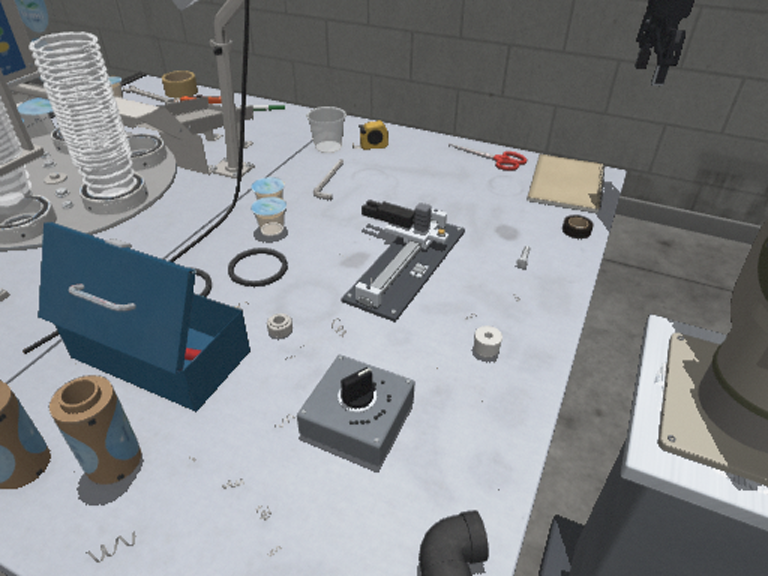

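View pics/top0.png

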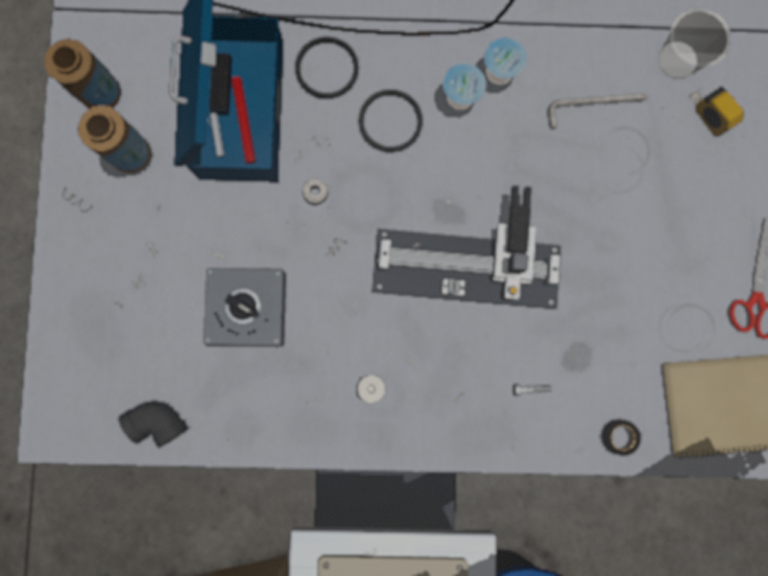

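The scene and top views show the selector box at about top (162,203), and the rail with its grip at about (345,175). The index block is near (303,191). The foot (247,259), bolt (355,259) and nut (210,127) are clear of both. Next I'll enlarge the top crops.

```bash
python3 - <<'E'
from h import *
im=np.load("pics/top0.npy")
a=cv2.resize(im[170:240,125:205],None,fx=5,fy=5,interpolation=cv2.INTER_CUBIC)
b=cv2.resize(im[115:215,240:380],None,fx=4,fy=4,interpolation=cv2.INTER_CUBIC)
c=np.zeros((760,560,3),np.uint8);c=np.zeros((600,800,3),np.uint8)
c[:350,:400]=a;c=c; c[200:600,240:800]=b; c[:350,:240]=a[:,80:320]
save("crop0",c)
cp=camera_params("top")
def mn(mask,off):
    ct=max(cv2.findContours(mask.astype(np.uint8),cv2.RETR_EXTERNAL,cv2.CHAIN_APPROX_NONE)[0],key=cv2.contourArea)
    return cv2.minAreaRect(ct+np.array(off))
print(ray(cp,243/1.5,305/1.5,.073),ray(cp,519/1.5,262/1.5,.084),ray(cp,454/1.5,287/1.5,.018),ray(cp,513/1.5,290/1.5,.043))
# box corner screws, rail plate corners
for p in((210,271),(280,271),(281,341),(209,342)):print(ray(cp,p[0]/1.5,p[1]/1.5,.045))
for p in((377,230),(561,245),(557,307),(373,292)):print(ray(cp,p[0]/1.5,p[1]/1.5,.006))
E
```

```text
[0.49490099 0.23464038 0.073     ] [ 0.56974665 -0.17827981  0.084     ] [ 0.536416  -0.0882327  0.018    ] [ 0.53147335 -0.17754406  0.043     ]
[0.54834895 0.29334667 0.045     ]
[0.55126517 0.18531457 0.045     ]
[0.44316429 0.17932929 0.045     ]
[0.43886222 0.2891879  0.045     ]
[0.62727788 0.0367586  0.006     ]
[ 0.61094058 -0.26266994  0.006     ]
[ 0.50977048 -0.25599207  0.006     ]
[0.52617546 0.04052227 0.006     ]
```

View pics/crop0.png

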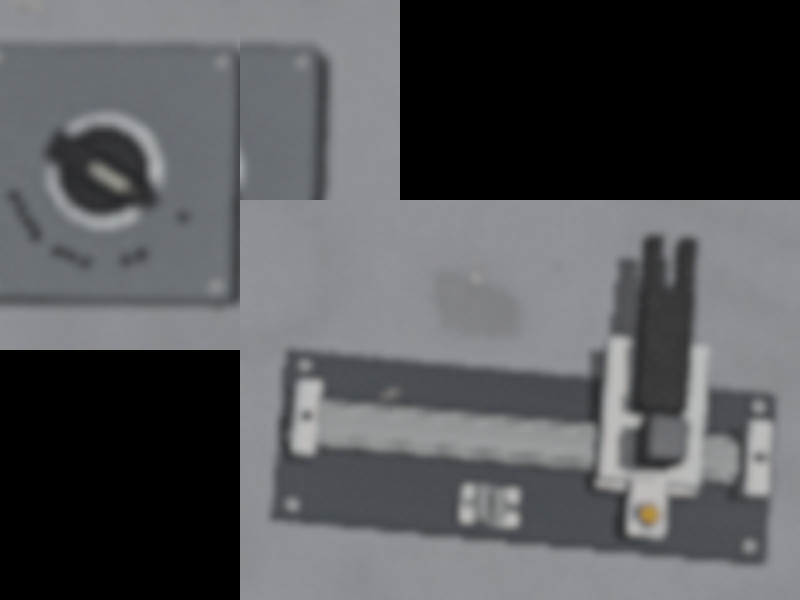

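Crop 0: the pointer stands at one dot (angle 0), so the knob needs +1.4 rad clockwise. The grip top is near px (346,174), the plunger near (342,193) and the index block near (302,191). I'll move over the selector first.

>>> carry_out([
  [[0.75,-0.5,0,0,0,-1],[0.75,-0.5,0,0,0,0],[0.8,-0.5,0,0,0,0],[0.8,-0.5,0,0,0,0],[0.8,-0.5,0,0,0,0],[0.8,-0.5,0,0,0,0],[0.8,-0.5,0,0,0,0],[0.6,-0.7,0,0,0,0],[0.6,-0.7,0,0,0,0],[0.6,-0.7,0,0,0,0],[0.6,-0.7,0,0,0,0],[0.6,-0.8,0,0,0,0],[0.5,-0.8,0,0,0,0],[0.5,-0.8,0,0,0,0],[0.5,-0.8,0,0,0,0],[0.4,-0.9,0,0,0,0],[0.4,-0.9,0,0,0,0],[0.4,-0.9,0,0,0,0],[0.4,-0.9,0,0,0,0],[0.4,-0.9,0,0,0,0]],
], hand=-1, force=60)

```text
clock: 1.77
position: [0.3907, 0.1581, 0.2313]
ee_rot: [0.965, 0.264, 0.0, 0.0]
ft_force: [1.9, -0.8, -0.4]
grip_width: 1.0
grasp_force: 0.0
```

>>> carry_out([
  [[0,0,0,0,0,-1],[0,0,0,0,0,-1],[0,0,0,0,0,-1],[0,0,0,0,0,-1],[0,0,0,0,0,-1],[0,0,0,0,0,-1],[0,0,0,0,0,-1],[0,0,0,0,0,-1],[0,0,0,0,0,-1],[0,0,0,0,0,-1],[0,0,0,0,0,-1],[0,0,0,0,0,-1],[0,0,0,0,0,-1],[0,0,0,0,0,-1],[0,0,0,0,0,-1],[0,0,0,0,0,-1],[0,0,0,0,0,-1],[0,0,0,0,0,-1],[0,0,0,0,0,-1],[0,0,0,0,0,-1]],
])

```text
clock: 3.43
position: [0.3913, 0.1563, 0.2311]
ee_rot: [0.251, 0.968, -0.0, -0.0]
ft_force: [-0.6, -0.3, -0.2]
grip_width: 1.002
grasp_force: 0.0
```

```bash
cat >> h.py <<'E'
from scipy.spatial.transform import Rotation as Ro
def togo(P,a=None):
    "units to shift to world P; turn units for tool-x angle a (deg)"
    o=get_obs();R=Ro.from_quat(o["ee_rot"]).as_matrix();A=np.degrees(np.arctan2(R[1,0],R[0,0]))
    s=R.T@(np.array(P)-o["position"])/.04
    print("t",round(o["clock"],2),"pos",o["position"].round(4),"a",A.round(2),"tilt",(-R[:2,2]).round(4),"shift",s.round(2),"turn",None if a is None else round(-(((a-A)+180)%360-180)/6,2),"j7",o["joint_pos"][6].round(2),"w",round(o["grip_width"],3),"F",round(o["grasp_force"],1),o["ft_force"].round(1))
E
python3 - <<'E'
from h import *
togo([.495,.236,.2],-119.5)
im=camera("wrist");save("w0",im);cp=camera_params("wrist");print(proj(cp,[.495,.236,.087]))
E
```

```text
t 3.43 pos [0.3913 0.1563 0.2311] a 150.92 tilt [0.0004 0.0003] shift [-1.3   3.    0.77] turn -14.93 j7 0.66 w 1.002 F 0.0 [-0.6 -0.3 -0.2]
[383.6000647  231.23385995]
```

View pics/w0.png

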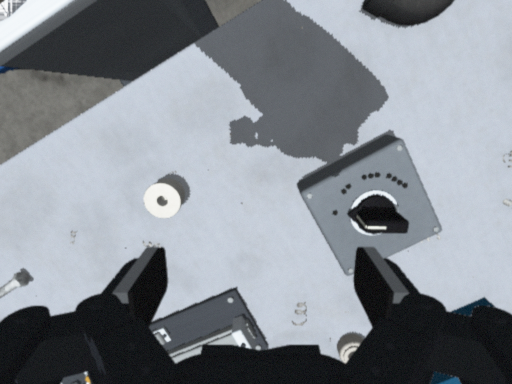

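```bash
python3 - <<'E'
from h import *
im=camera("wrist");save("w0c",im[130:275,290:450],4.1);cp=camera_params("wrist");np.save("pics/w0.npy",im)
print(proj(cp,[.495,.236,.087]))
for p in((309,200.5),(398,143.5),(436,230),(350,271)):print(ray(cp,*p,.045))
print(ray(cp,376,213,.05),-cp["R"].T@cp["t"])
E
```

```text
[384.25064556 230.01480336]
[0.44762268 0.18477528 0.045     ]
[0.43708784 0.29239163 0.045     ]
[0.54758588 0.29273541 0.045     ]
[0.54791853 0.18755323 0.045     ]
[0.49379322 0.24165268 0.05      ] [0.32742751 0.19214924 0.37422497]
```

View pics/w0c.png

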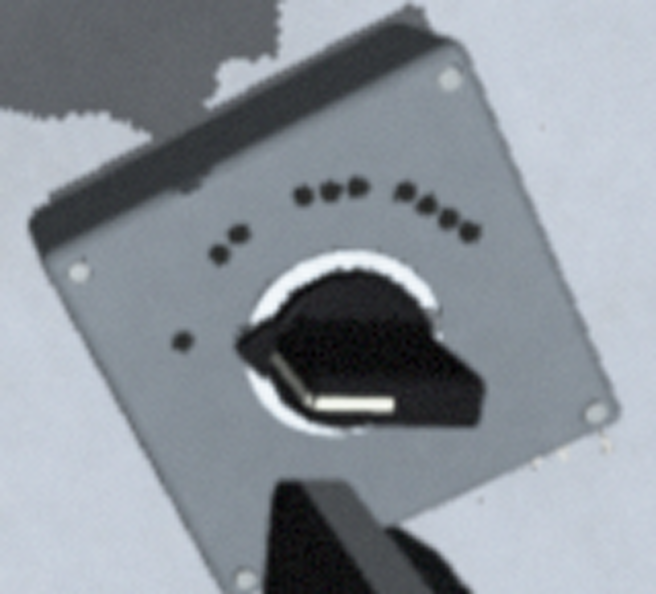

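Crop: the pointer nose aims at the single dot (183,342). The white line on the bar's top runs (310,403)–(395,404) in the crop, which gives the bar's axis.

```bash
python3 - <<'E'
from h import *
cp=camera_params("wrist")
f=lambda x,y,z:ray(cp,290+x/4.1-.4,130+y/4.1-.4,z)
a=f(310,403,.087);b=f(395,404,.087);print(a,b,np.degrees(np.arctan2(*(a-b)[1::-1])))
d=[f(183,342,.045),f(228,244,.045),f(331,190,.045),f(437,213,.045)]
print(d)
# dot circle about centre
A=np.array(d)[:,:2]
M=np.c_[2*A,np.ones(4)];s=np.linalg.lstsq(M,(A**2).sum(1),rcond=None)[0];print("circle",s[:2],np.sqrt(s[2]+s[0]**2+s[1]**2))
cor=[f(78,272,.045),f(450,78,.045),f(597,412,.045),f(245,580,.045)];c=np.mean(cor,0);print("box",c)
print([np.degrees(np.arctan2(*(x-c)[1::-1])) for x in d])
rc=f(345,342,.05);print("ring",rc)
togo([c[0],c[1],.15],-120)
E
```

```text
[0.48392594 0.22074559 0.087     ] [0.49396895 0.23820397 0.087     ] -119.90985054342048
[array([0.47404429, 0.20243416, 0.045     ]), array([0.4550646 , 0.22445137, 0.045     ]), array([0.45481855, 0.2537916 , 0.045     ]), array([0.47389593, 0.27533223, 0.045     ])]
circle [0.49370608 0.2389963 ] 0.04144869219326802
box [0.49509606 0.23928811 0.045     ]
[np.float64(-119.73594637775255), np.float64(-159.66393841445708), np.float64(160.1966052685511), np.float64(120.46284107345733)]
ring [0.49262246 0.23952227 0.05      ]
t 3.53 pos [0.3913 0.1564 0.2311] a 150.75 tilt [0.0003 0.0003] shift [-1.25  3.08  2.03] turn -14.87 j7 0.65 w 1.001 F 0.0 [-0.3 -0.4 -0.3]
```

>>> carry_out([
  [[0,0,0,0,0,-1],[0,0,0,0,0,-1],[0,0,0,0,0,-1],[0,0,0,0,0,-1],[0,0,0,0,0,-1],[0,0,0,0,0,-1],[0,0,0,0,0,-1],[0,0,0,0,0,-1],[0,0,0,0,0,-1],[0,0,0,0,0,-1],[0,0,0,0,0,-1],[0,0,0,0,0,-1],[0,0,0,0,0,-1],[0,0,0,0,0,-1],[0,0,0,0,0,-0.9]],
])

```text
clock: 4.78
position: [0.3914, 0.1564, 0.2311]
ee_rot: [-0.501, 0.866, -0.0, -0.0]
ft_force: [0.5, -0.1, -0.2]
grip_width: 1.002
grasp_force: 0.0
```

>>> carry_out([
  [[-0.6,-0.24,0.5,0,0,0],[-0.6,-0.24,0.5,0,0,0],[-0.6,-0.24,0.5,0,0,0],[-0.6,-0.24,0.5,0,0,0],[-0.6,-0.24,0.5,0,0,0],[0,0,0,0,0,0],[0,0,0,0,0,0]],
])

```text
clock: 5.37
position: [0.4923, 0.2367, 0.1293]
ee_rot: [-0.499, 0.866, 0.001, -0.002]
ft_force: [-0.6, -0.2, 0.6]
grip_width: 0.999
grasp_force: 0.0
```

```bash
python3 - <<'E'
from h import *
togo([.4945,.238,.058],-120)
im=camera("wrist");im2=camera("top")
c=np.zeros((384,800,3),np.uint8);c[:,:512]=im;c[:,512:]=cv2.resize(im2[150:246,120:192],(288,384),interpolation=cv2.INTER_CUBIC);save("w1",c)
E
```

```text
t 5.37 pos [0.4923 0.2367 0.1293] a -120.11 tilt [ 0.0044 -0.0001] shift [-0.06 -0.04  1.78] turn -0.02 j7 1.93 w 0.999 F 0.0 [-0.6 -0.2  0.6]
```

View pics/w1.png

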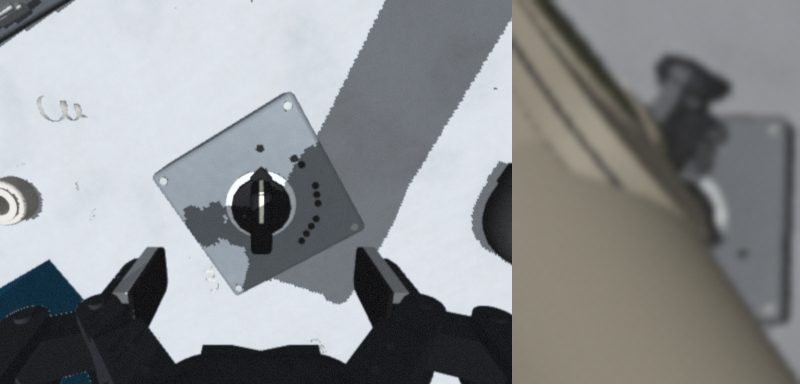

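The bar is upright at column 261, centred between the fingers (midpoint about 260). I'll descend, close and turn.

>>> carry_out([
  [[-0.03,-0.02,0.5,0,0,0],[-0.03,-0.02,0.5,0,0,0],[0,0,0.5,0,0,0],[0,0,0.28,0,0,0],[0,0,0,0,0,0]],
])

```text
clock: 5.88
position: [0.4947, 0.2364, 0.0593]
ee_rot: [-0.5, 0.866, -0.0, -0.001]
ft_force: [-1.3, -0.8, -0.3]
grip_width: 1.0
grasp_force: 0.0
```

>>> carry_out([
  [[0,0,0,0,0,0],[0,0,0,0,0,0],[0,0,0,0,0,0],[0,0,0,0,0,0],[0,0,0,0,0,0],[0,0,0,0,0,0],[0,0,0,0,0,0],[0,0,0,0,0,0],[0,0,0,0,0,0],[0,0,0,0,0,0],[0,0,0,0,0,0],[0,0,0,0,0,0]],
], hand=1, force=40)

```text
clock: 6.88
position: [0.4934, 0.2394, 0.0608]
ee_rot: [-0.501, 0.865, 0.001, -0.001]
ft_force: [-12.1, 1.8, 12.6]
grip_width: 0.156
grasp_force: 42.7
```

```bash
python3 -c "
from h import *
togo([.4945,.238,.058],160)"
```

```text
t 6.88 pos [0.4934 0.2394 0.0608] a -119.86 tilt [ 0.003  -0.0005] shift [ 0.02 -0.04  0.07] turn 13.36 j7 1.88 w 0.156 F 42.7 [-12.1   1.8  12.6]
```

>>> carry_out([
  [[-0.03,0.05,-0.06,0,0,0],[0,0,0,0,0,1],[0,0,0,0,0,1],[0,0,0,0,0,1],[0,0,0,0,0,1],[0,0,0,0,0,1],[0,0,0,0,0,1],[0,0,0,0,0,1],[0,0,0,0,0,1],[0,0,0,0,0,1],[0,0,0,0,0,1],[0,0,0,0,0,1],[0,0,0,0,0,1],[0,0,0,0,0,1],[0,0,0,0,0,0.4],[0,0,0,0,0,0],[0,0,0,0,0,0],[0,0,0,0,0,0]],
])

```text
clock: 8.38
position: [0.4926, 0.241, 0.0611]
ee_rot: [0.176, 0.984, 0.0, -0.002]
ft_force: [-2.2, 6.2, -12.0]
grip_width: 0.159
grasp_force: 42.6
```

```bash
python3 -c "
from h import *
togo([.4945,.238,.2],160);print(get_obs()['torque'])"
```

```text
t 8.38 pos [0.4926 0.241  0.0611] a 159.72 tilt [ 0.0031 -0.0008] shift [-0.06 -0.05 -3.47] turn -0.05 j7 0.56 w 0.159 F 42.6 [ -2.2   6.2 -12. ]
[1.36830911 0.31167974 0.03009438]
```

>>> carry_out([
  [[0,0,0,0,0,0],[0,0,0,0,0,0],[0,0,0,0,0,0],[0,0,0,0,0,0],[0,0,0,0,0,0],[0,0,0,0,0,0],[0,0,0,0,0,0],[0,0,0,0,0,0]],
], hand=-1)

```text
clock: 9.05
position: [0.4946, 0.2397, 0.0626]
ee_rot: [0.177, 0.984, -0.0, 0.0]
ft_force: [-0.7, -0.4, -0.1]
grip_width: 1.0
grasp_force: 0.0
```

>>> carry_out([
  [[0,0,-0.4,0,0,0],[0,0,-0.6,0,0,0],[0,0,-0.8,0,0,0],[0,0,-0.8,0,0,0],[0,0,-0.8,0,0,0],[0,0,0,0,0,0]],
])

```text
clock: 9.55
position: [0.4969, 0.2413, 0.2052]
ee_rot: [0.177, 0.984, 0.003, 0.004]
ft_force: [1.3, -0.4, -0.4]
grip_width: 1.003
grasp_force: 0.0
```

```bash
python3 - <<'E'
from h import *
togo([.5697,-.178,.2],176.9)
im=camera("wrist");save("w2",im)
E
```

```text
t 9.55 pos [0.4969 0.2413 0.2052] a 159.63 tilt [-0.0086 -0.0038] shift [-5.35 -9.19  0.11] turn -2.88 j7 0.61 w 1.003 F 0.0 [ 1.3 -0.4 -0.4]
```

View pics/w2.png

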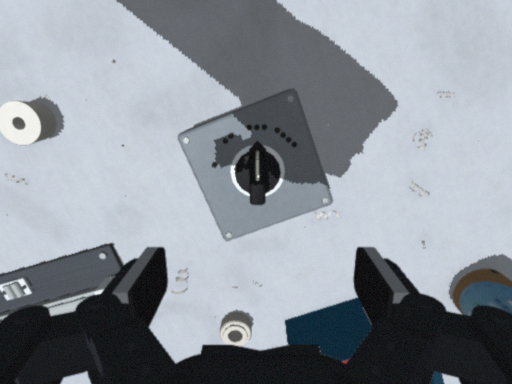

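The pointer now stands at the three-dot mark (257,127). Next I'll go over the carriage.

>>> carry_out([
  [[-0.38,-0.66,0,0,0,0],[-0.38,-0.66,0,0,0,0],[-0.38,-0.66,0,0,0,0],[-0.38,-0.66,0,0,0,0],[-0.38,-0.66,0,0,0,0],[-0.38,-0.66,0,0,0,0],[-0.38,-0.66,0,0,0,0],[-0.38,-0.66,0,0,0,0],[-0.38,-0.66,0,0,0,0],[-0.38,-0.66,0,0,0,0],[-0.38,-0.66,0,0,0,0],[-0.38,-0.66,0,0,0,0],[-0.38,-0.66,0,0,0,0],[-0.38,-0.6,0,0,0,0],[0,0,0,0,0,-0.96],[0,0,0,0,0,-0.96],[0,0,0,0,0,-0.96],[0,0,0,0,0,0],[0,0,0,0,0,0],[0,0,0,0,0,0]],
])

```text
clock: 11.27
position: [0.5659, -0.1785, 0.1979]
ee_rot: [0.029, 1.0, 0.0, -0.0]
ft_force: [-0.2, 0.3, 0.5]
grip_width: 1.003
grasp_force: 0.0
```

```bash
python3 - <<'E'
from h import *
togo([.5697,-.178,.2],176.9)
im=camera("wrist");cp=camera_params("wrist");save("w3",im,1.5);np.savez("pics/w3.npz",im=im,**cp)
E
```

```text
t 11.27 pos [ 0.5659 -0.1785  0.1979] a 176.72 tilt [ 0.0008 -0.0001] shift [-0.09  0.02 -0.05] turn -0.03 j7 1.71 w 1.003 F 0.0 [-0.2  0.3  0.5]
```

View pics/w3.png

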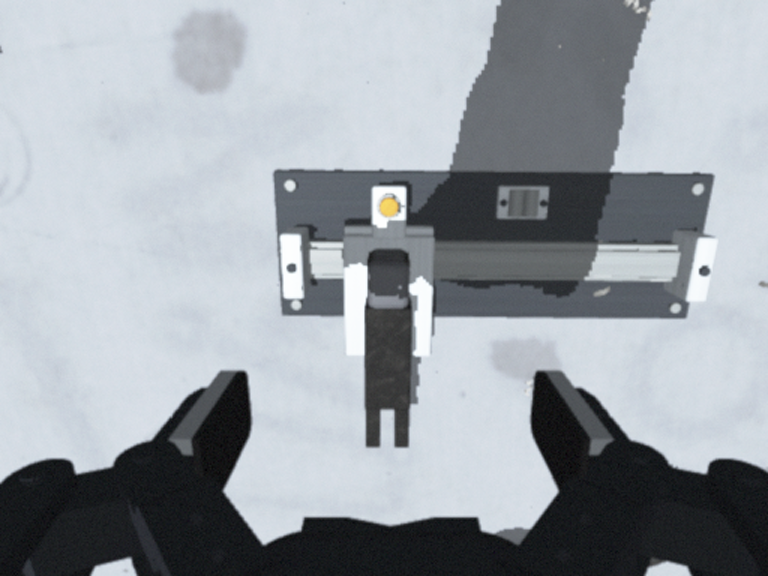

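The picture shows the plunger at (389,207)/1.5, the notch between the pins at about (523,203)/1.5, and the grip top at about (388,278)/1.5.

```bash
python3 - <<'E'
from h import *
cp=dict(np.load("pics/w3.npz"));im=cp["im"]
f=lambda x,y,z:ray(cp,(x+.5)/1.5-.5,(y+.5)/1.5-.5,z)
# brass
hsv=cv2.cvtColor(im,cv2.COLOR_RGB2HSV);m=cv2.inRange(hsv,(10,120,100),(30,255,255))[100:180,220:300]
ys,xs=np.nonzero(m);p=ray(cp,xs.mean()+220,ys.mean()+100,.043);print("plunger",p,len(xs))
g=im[125:145,325:372].mean(2);
print(im[128:142,330:370].mean((0,2)).round(0))
n=f(523,203,.018);print("notch",n)
s=[f(290,186,.006),f(698,189,.006),f(676,309,.006),f(296,305,.006)];print(s)
for a,b in((0,1),(3,2)):
  d=s[b]-s[a];print("rail y angle",np.degrees(np.arctan2(d[1],d[0])))
for a,b in(((285,235),(704,239)),((310,243),(678,244)),((310,280),(678,283))):
  d=f(*b,.025)-f(*a,.025);print(np.degrees(np.arctan2(d[1],d[0])))
print("grip top", [f(*q,.084) for q in((369,280),(408,280),(388,252),(388,307))])
E
```

```text
plunger [ 0.52926317 -0.17798353  0.043     ] 107
[ 58.  87. 119. 130. 120. 113. 114. 124. 122.  97.  87.  91.  97. 101.
 104. 103. 101.  97.  89.  83.  85.  92.  97. 101. 103. 103. 100. 100.
 109. 125. 122. 114. 111. 115. 113.  84.  53.  48.  47.  48.]
notch [ 0.53502689 -0.08861365  0.018     ]
[array([ 0.51602182, -0.24537189,  0.006     ]), array([0.53377179, 0.03437678, 0.006     ]), array([0.62082517, 0.02925969, 0.006     ]), array([ 0.60203772, -0.25097572,  0.006     ])]
rail y angle 86.36946618041618
rail y angle 86.16453552189866
86.23727501897608
86.63317956040513
86.31179800012247
grip top [array([ 0.56427679, -0.19087724,  0.084     ]), array([ 0.56549177, -0.16916654,  0.084     ]), array([ 0.54896033, -0.17937954,  0.084     ]), array([ 0.58074249, -0.18121779,  0.084     ])]
```

>>> carry_out([
  [[-0.08,-0.05,0.6,0,0,0.07],[0,0,0.6,0,0,0],[0,0,0.6,0,0,0],[0,0,0.6,0,0,0],[0,0,0.6,0,0,0],[0,0,0.4,0,0,0],[0,0,0.3,0,0,0],[0,0,0.15,0,0,0],[0,0,0,0,0,0],[0,0,0,0,0,0]],
])

```text
clock: 12.15
position: [0.5697, -0.1808, 0.0452]
ee_rot: [0.031, 1.0, -0.0, 0.0]
ft_force: [-0.1, -0.9, 0.7]
grip_width: 0.998
grasp_force: 0.0
```

>>> carry_out([
  [[0,0,0,0,0,0],[0,0,0,0,0,0],[0,0,0,0,0,0],[0,0,0,0,0,0],[0,0,0,0,0,0],[0,0,0,0,0,0],[0,0,0,0,0,0],[0,0,0,0,0,0],[0,0,0,0,0,0],[0,0,0,0,0,0],[0,0,0,0,0,0],[0,0,0,0,0,0]],
], hand=1, force=30)

```text
clock: 13.15
position: [0.5694, -0.1808, 0.0449]
ee_rot: [0.031, 1.0, -0.0, 0.0]
ft_force: [-1.2, 0.4, 5.7]
grip_width: 0.28
grasp_force: 32.4
```

```bash
python3 - <<'E'
from h import *
togo([.5692+.0896*.0645,-.1806+.0896*.998,.043],176.3)
im=camera("wrist");cp=camera_params("wrist")
hsv=cv2.cvtColor(im,cv2.COLOR_RGB2HSV);m=cv2.inRange(hsv,(10,120,100),(30,255,255))
n,l,s,c=cv2.connectedComponentsWithStats(m);print(s[1:],c[1:])
E
```

```text
t 13.15 pos [ 0.5694 -0.1808  0.0449] a 176.47 tilt [-0.0005  0.0001] shift [-0.    2.25  0.05] turn 0.03 j7 1.69 w 0.28 F 32.4 [-1.2  0.4  5.7]
[[249 159  24  24 453]] [[260.66225166 170.2384106 ]]
```

Gripped at 24 mm, matching the grip's width. I'll slide most of the way, then measure from near.

>>> carry_out([
  [[0,0.15,0,0,0,0],[0,0.25,0,0,0,0],[0,0.25,0,0,0,0],[0,0.25,0,0,0,0],[0,0.25,0,0,0,0],[0,0.25,0,0,0,0],[0,0.2,0,0,0,0],[0,0.1,0,0,0,0],[0,0,0,0,0,0],[0,0,0,0,0,0]],
])

```text
clock: 14.03
position: [0.574, -0.1114, 0.0449]
ee_rot: [0.03, 1.0, 0.0, 0.001]
ft_force: [0.0, 0.4, 5.9]
grip_width: 0.277
grasp_force: 32.7
```

```bash
python3 - <<'E'
from h import *
togo([.5692+.0896*.0645,-.1806+.0896*.998,.043],176.3)
im=camera("wrist");cp=camera_params("wrist");np.savez("pics/w4.npz",im=im,**cp)
hsv=cv2.cvtColor(im,cv2.COLOR_RGB2HSV);m=cv2.inRange(hsv,(10,120,100),(30,255,255))
n,l,s,c=cv2.connectedComponentsWithStats(m);print(s[1:],c[1:]);print(proj(cp,[.535,-.0886,.018]),ray(cp,*c[1],.043))
save("w4",im[110:230,200:360],4)
E
```

```text
t 14.03 pos [ 0.574  -0.1114  0.0449] a 176.55 tilt [-0.0011 -0.0005] shift [0.01 0.51 0.05] turn 0.04 j7 1.56 w 0.277 F 32.7 [0.  0.4 5.9]
[[249 159  24  24 447]] [[260.71588367 170.3064877 ]]
[299.06782168 160.03965364] [ 0.53371387 -0.10926448  0.043     ]
```

View pics/w4.png

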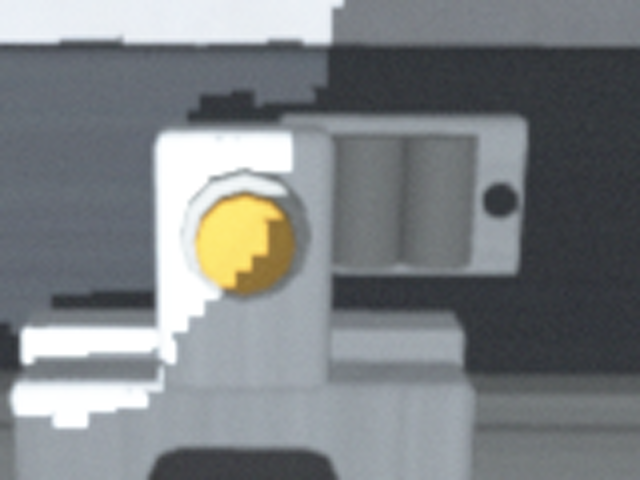

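Crop: the brass plunger is at (245,244) and the pins' midline (the notch) is at (404,200), to the right of the bracket.

```bash
python3 - <<'E'
from h import *
cp=dict(np.load("pics/w4.npz"))
n=ray(cp,200+404.5/4-.4,159.6,.018);p=ray(cp,260.7,170.3,.043);print(n,p,(n-p)@[.0645,.998,0]/.04, (n-np.array([.574,-.1114,0]))@[.0645,.998,0]/.04)
E
```

```text
[ 0.53481319 -0.0877023   0.018     ] [ 0.53371035 -0.10927166  0.043     ] 0.5399338892665669 0.5280689321126295
```

>>> carry_out([
  [[0,0.1,0,0,0,0],[0,0.1,0,0,0,0],[0,0.1,0,0,0,0],[0,0.1,0,0,0,0],[0,0.08,0,0,0,0],[0,0.05,0,0,0,0],[0,0,0,0,0,0],[0,0,0,0,0,0],[0,0,0,0,0,0],[0,0,0,0,0,0]],
])

```text
clock: 14.92
position: [0.5754, -0.0901, 0.0449]
ee_rot: [0.03, 1.0, 0.001, 0.001]
ft_force: [1.7, 1.3, 6.0]
grip_width: 0.274
grasp_force: 32.7
```

```bash
python3 - <<'E'
from h import *
togo([.57475,-.0902,.043],176.3)
im=camera("wrist");cp=camera_params("wrist");np.savez("pics/w5.npz",im=im,**cp)
hsv=cv2.cvtColor(im,cv2.COLOR_RGB2HSV);m=cv2.inRange(hsv,(10,120,100),(30,255,255))
n,l,s,c=cv2.connectedComponentsWithStats(m);p=ray(cp,*c[1],.043);print(p,(np.array([.5349,-.0880,.018])-p)@[.0645,.998,0])
save("w5",im[110:230,200:360],4)
E
```

```text
t 14.92 pos [ 0.5754 -0.0901  0.0449] a 176.55 tilt [-0.0013 -0.0011] shift [ 0.02 -0.    0.05] turn 0.04 j7 1.52 w 0.274 F 32.7 [1.7 1.3 6. ]
[ 0.53507894 -0.08773963  0.043     ] -0.0002713914368473399
```

View pics/w5.png

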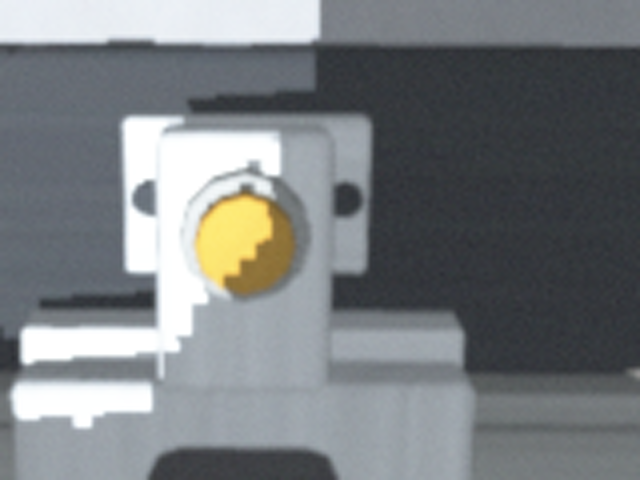

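The plunger (col 245) sits midway over the index block (edges 123 and 372), within about 0.5 mm. The grip is holding at 33 N, so I'll hand in.

```bash
python3 -c "
from h import *
print(hand_in())"
```

```text
the job is handed in; nothing more can be done
None
```

I handed the job in at about 15 s on the robot's clock: the selector stands at three dots, and the carriage is held in the notch at about 33 N, within about 0.5 mm by my camera measurement. I never moved near the loose parts but did not re-measure them, and the hand-in returned no verdict.

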